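Spin-test the encoder wheel and brake it on its red index mark

TASK

Spin-test the encoder wheel: flick its orange post with a fingertip so that the wheel runs free, at a turn in about five seconds or faster, and let it run untouched for a couple of seconds. Then, while it is still turning, brake it by pressing a fingertip on the flat face of the disc, in a single touch, so that it comes to rest with the yellow pointer pointing into the red patch, and take the finger away; do not push or drag the wheel onto the mark. Nothing needs gripping or lifting; leave everything else on the bench where it is.

Things in the scene. Friction and masses are not known exactly. Their poses are not given: they have to be found in the camera images.
- wheel (a joint): angle of the wheel on its upright axle; turns endlessly both ways (the value runs on past 2 pi), counter-clockwise seen from above is positive; 0, and every whole number of turns, has the middle of the red patch exactly at the pointer
- axle (a point): point on the wheel's axle at the height of the disc's flat upper face; on top of it a steel hub, 48 mm dia, stands 12 mm above the face
- disc: black disc with white ticks, 280 mm dia, 10 mm thick, lying flat on a free-running bearing; its slightly soft, rubberised face is the one to brake on. Origin: on the axle, at the disc's underside; x axis points to the middle of the red patch. The disc and all on it weigh about 1.3 kg (0.8 to 1.4 times that) and coast freely: from a turn in 2.5 s the wheel needs some 9 to 16 s to run down by itself. A finger pressed on the face with a few newtons stops it within about 0.1 s
- post: orange upright flick post fixed on the disc, 16 mm dia, 35 mm tall above the disc's face, its axis 75 mm from the axle, opposite to the red patch. Origin: centre of its foot, at the disc's face
- mark (a point): middle of the red patch on the disc's face, 115 mm from the axle; the patch is 50 mm wide along the rim and 44 mm deep
- gate (a point): point above which the middle of the red patch lies when it is exactly at the pointer: 115 mm from the axle, at the height of the disc's face, in line with the yellow pointer, whose tip ends just over the disc's edge, 24 mm above its face
- rig: the test rig: aluminium base plate 290 x 290 x 12 mm fixed to the bench (its underside at the origin, under the axle), with a blue sensor head (34 x 44 mm, top with the pointer 69 mm above the bench, 163 to 197 mm from the axle) and its yellow pointer out along the rig's +x axis
- weight: knurled brass balance weight, 22 mm dia, 32 mm tall, standing on a corner of the rig's base plate; a bystander, leave it. Origin: centre of its underside
- bearing: spare steel ball bearing, 26 mm dia, 10 mm tall, on another corner of the base plate; a bystander, leave it. Origin: centre of its underside
- display: black display module with red digits, 55 x 110 x 32 mm; a bystander, leave it. Origin: centre of its underside
- can: red and white drinks can, 66 mm dia, 115 mm tall; a bystander, leave it. Origin: centre of its underside
- spool: grey solder spool, 60 mm dia, 40 mm tall; a bystander, leave it. Origin: centre of its underside
- meter: yellow hand-held multimeter, 150 x 85 mm, about 45 mm high over its dial; a bystander, leave it. Origin: centre of its underside

How it is judged:
By the outcome, as a careful person would: the job done as asked, in the order asked, and still so for the second after the job is handed in, with the robot touching nothing.
It also fails if it takes over 45 s, if anything falls off the work surface, if the arm or the gripper's body presses on something with over 40 N, if the wrist force passes 120 N, or if a joint passes its speed limit or range.

ROBOT

A 6-joint arm with a two-finger parallel gripper is mounted at the origin on the work surface. World frame = base frame: x ahead of the robot, y to its left, z up, the work surface at z = 0. Lengths are in m, angles in rad, forces in N, time in s.
With the tool pointing down it reaches from about 0.25 to 0.775 m from the base axis. Payload 4 kg.
Tool frame: the origin (TCP) lies on the centre line of the jaws, within the pads' length; the fingertips stand 14 mm ahead of it and the grasp point (between the pads) lies 5 mm behind it (robot.tcp_to_tips is the distance from the TCP to the fingertips, in m); z points along the fingers, y is the line along which they close (so a half turn about z gives the same grasp; the last joint's range is limited). The gripper opens to 94 mm and grips with 3 to 60 N. Pads are 16 mm wide; open, the fingers measure 119 mm over their backs; the gripper's body (75 mm by 177 mm) begins 78 mm behind the grasp point.
Start: joints at [1.213, 0.087, 1.371, -0, 1.684, -0.103], TCP at [0.139, 0.532, 0.22] pointing down, gripper open.
Joint ranges: [-3.1, 3.1], [-0.76, 2.03], [0.27, 2.55], [-1.08, 4.22], [0.17, 2.65], [-2.57, 2.57]. Speed limits (rad/s): [2.79, 2.79, 3.14, 3.14, 3.14, 3.14].

INTERFACE

Orientations are given as [roll, pitch, yaw] about the fixed x, y, z axes, in that order (R = Rz(yaw) Ry(pitch) Rx(roll)).
In Python, from bench import robot gives the robot as it stands.
- The arm moves only by the tool carry_out, never from a script. Its argument "increments" is a list of rows, each a list of 3 entries, a list of its own where there are three numbers: the closure in counts, from 0 (fully open) to 255 (shut), then the shift along the tool's x, y, z in mm, then the turn about the tool's z in degrees. In form: [[fingers, [dx, dy, dz], twist], ...]. A call has 1 to 8 rows; each row shifts and turns the commanded pose from where the row before left it, along the tool's axes as they then stand; what a row does not reach is not made up. A row lasts 1/10 s, in which the tool goes at most 50 mm and 8.59 degrees, less where a joint would pass 70% of its speed; a pose out of reach is approached as far as the arm can. A call with a gripper value outside its range is refused whole. The fingers move at their own pace and stop on an object; the grip force is fixed at half the most. Time passes only in rows, so rows that do not move let the fingers close. It gives the time, the measured TCP pose, the force, the opening and the grip force at its end, in the units of the state.
- robot.get_obs(): the state, without advancing time (a new reading comes with each control period).
- robot.snapshot(name): name is "scene" or "top" or "wrist"; returns the picture (480x640x3 uint8, blue, green, red); there is no depth.
- robot.get_calibration(name): a dict with "vfov" (degrees; the focal length in pixels is half the picture's height over the tangent of half this angle, whatever the lens; pixels are square), "cx", "cy" (the principal point, pixels), "k1" (the pictures are not rectified: a ray, as slopes to the right and down, at radius r is drawn at 1 + k1 r^2 times it, then the intrinsics apply), "T" (4x4, takes a point from camera to world coordinates). Camera axes: x right, y down, z forward; pixel columns grow to the right and rows downward; lengths in m; the calibration is good to about 2 mm. A picture is of the moment at which its call begins: read the wrist's pose just before it. get_calibration takes no time and is no camera call; for the wrist camera it gives the pose at the moment of the call.
- robot.close_job(): hands the job in; it is judged then, once.
The state is a dict: "time": time; "joint_positions": joint angles; "qvel": joint speeds; "joint_torque": joint torques, N m; "tool_pos": TCP position; "ee_rot": TCP orientation; "wrist_force": force on the tool from outside, world axes, zero at the start; "wrist_torque": the same for the moment, N m; "width": finger opening in m; "finger_force": force on a finger pad.
Only numpy, scipy, OpenCV 4.12 (cv2) and the standard library are available. Lean on these libraries where they do the work, as an engineer would, in place of code of your own. Each camera call takes 0.05 s, during which the arm holds its last target. There are 200 camera calls.

## Working session

There is one attempt and no reset: what is moved stays moved. The work goes in short steps, Python scripts to look and compute and a tool call to move; the robot and the scene stay as the last step left them, time stands still between calls to the robot, and variables do not carry over. Pictures are saved under pics/ and viewed, at most 10 in all, crops included, and the job is handed in when it is done.

Besides the shell and the picture viewer there is one more tool, called after "Emit:" as name(argument=value, ...), one argument or row to a line, values as JSON. carry_out: Moves the arm, as the interface text tells. Its arguments: {"type":"object","properties":{"increments":{"type":"array","items":{"type":"array"}}},"required":["increments"]}

```bash
mkdir -p pics; ls; python3 - <<'E'
from bench import robot
import cv2,numpy as np
o=robot.get_obs();print(o)
for n in("top","scene"):
    c=robot.get_calibration(n);print(n,c)
    cv2.imwrite(f"pics/{n}0.png",robot.snapshot(n))
E
```

```text
pics
{'time': 0.0, 'joint_positions': array([ 1.21291503e+00,  8.79373628e-02,  1.37227462e+00,  4.47568620e-05,
        1.68359914e+00, -1.03093792e-01]), 'qvel': array([ 0.00088201, -0.000771  ,  0.00089673, -0.00109714,  0.00133854,
        0.00099186]), 'joint_torque': array([-2.38135844e-04, -3.40187931e+01, -3.02424824e+01,  7.18730595e-02,
        3.30439000e-02, -1.31633942e-04]), 'tool_pos': array([0.13842216, 0.53174956, 0.21830347]), 'ee_rot': array([-3.13939054e+00, -2.72552996e-04,  2.88680984e+00]), 'wrist_force': array([-0.15235506, -0.01347759,  0.15246912]), 'wrist_torque': array([-0.01140113,  0.04658433, -0.01876527]), 'finger_force': 0.0, 'width': 0.0940542505234638}
top {'vfov': 55.288638866748435, 'cx': 316.1515792631484, 'cy': 238.99768901370348, 'k1': -0.07344455374369943, 'T': array([[-0.00201553, -0.98540732,  0.17020091,  0.36276581],
       [-0.99996845,  0.00329382,  0.00722842, -0.00441608],
       [-0.00768355, -0.17018097, -0.98538287,  0.99869836],
       [ 0.        ,  0.        ,  0.        ,  1.        ]])}
scene {'vfov': 47.3003465612213, 'cx': 312.27711715076083, 'cy': 246.31980019820585, 'k1': -0.11774584315464959, 'T': array([[-0.51015521,  0.60365027, -0.61265653,  1.22042556],
       [ 0.85985539,  0.34159528, -0.37942242,  0.43992679],
       [-0.01975787, -0.72036034, -0.69331855,  0.84751586],
       [ 0.        ,  0.        ,  0.        ,  1.        ]])}
```

View pics/top0.png

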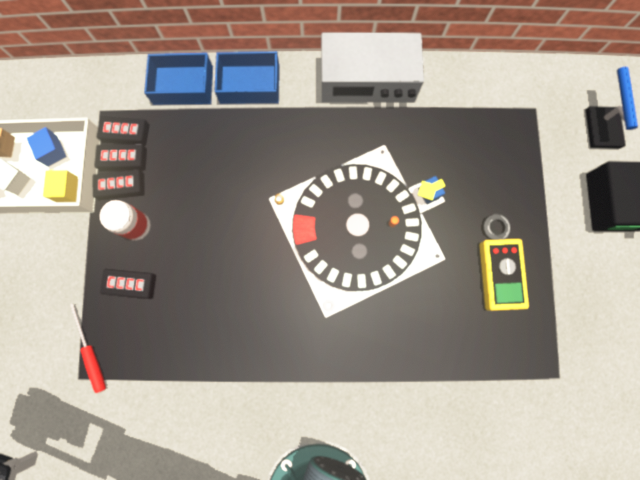

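View pics/scene0.png

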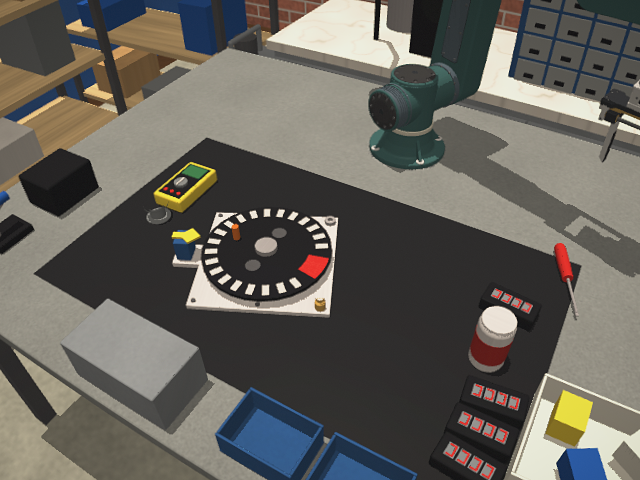

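The top view shows the wheel with its hub near (357,224), the post at (395,221), red patch at (305,229), and the pointer at (432,188). The scene view shows the hub at (265,246), the post at (236,232), the weight at (320,305) and the bearing at (330,220). The meter and ring are clear of the wheel.

```bash
cat > h.py <<'E'
from bench import robot
import cv2,numpy as np
def ray(n,uv,c=None):
    c=c or robot.get_calibration(n);f=240/np.tan(np.radians(c["vfov"]/2))
    K=np.array([[f,0,c["cx"]],[0,f,c["cy"]],[0,0,1]])
    p=cv2.undistortPoints(np.array([[uv]],float),K,np.array([c["k1"],0,0,0]))[0,0] 
    T=c["T"];return T[:3,3],T[:3,:3]@np.r_[p,1]
def onz(n,uv,z,c=None):
    o,d=ray(n,uv,c);return o+d*(z-o[2])/d[2]
def tri(a,b):
    (o1,d1),(o2,d2)=ray("top",a),ray("scene",b)
    s=np.linalg.lstsq(np.c_[d1,-d2],o2-o1,rcond=None)[0]
    p,q=o1+s[0]*d1,o2+s[1]*d2
    return (p+q)/2,np.linalg.norm(p-q)
R={"red":[(0,170,90),(5,255,255)],"orange":[(6,170,90),(16,255,255)],"yellow":[(25,150,120),(33,255,255)]}
def blobs(im,col,box,amin=15):
    h=cv2.cvtColor(im,cv2.COLOR_BGR2HSV);m=cv2.inRange(h,*map(np.array,R[col]))
    if col=="red": m|=cv2.inRange(h,np.array((175,170,90)),np.array((180,255,255)))
    k=np.zeros_like(m);x0,y0,x1,y1=box;k[y0:y1,x0:x1]=m[y0:y1,x0:x1]
    n,_,s,c=cv2.connectedComponentsWithStats(k)
    return [(int(s[i,4]),c[i].round(1).tolist(),s[i,:4].tolist()) for i in range(1,n) if s[i,4]>=amin]
E
python3 - <<'E'
from h import *
T=cv2.imread("pics/top0.png");S=cv2.imread("pics/scene0.png")
bt=(260,140,460,320);bs=(165,190,350,330)
for col in R: print(col,blobs(T,col,bt),blobs(S,col,bs))
def hub(im,box):
    x0,y0,x1,y1=box;g=im[y0:y1,x0:x1].astype(int);m=((g.min(2)>130)).astype(np.uint8)
    n,_,s,c=cv2.connectedComponentsWithStats(m);return [(s[i,4],(c[i]+[x0,y0]).round(1),s[i,:4]) for i in range(1,n) if s[i,4]>40]
ht=hub(T,(335,205,380,245));hs=hub(S,(245,230,290,262));print(ht,hs)
print(tri(ht[0][1],hs[0][1]))
r=blobs(T,"red",bt),blobs(S,"red",bs)
print("mark",tri(max(r[0])[1],max(r[1])[1]))
E
```

```text
red [] [(450, [313.5, 265.3], [298, 254, 31, 25])]
orange [] [(106, [235.5, 231.5], [232, 224, 8, 16])]
yellow [] [(109, [177.6, 196.5], [165, 190, 28, 13]), (213, [186.8, 234.5], [171, 228, 29, 14])]
[(np.int32(449), array([357.4, 224.3]), array([11,  8, 24, 24], dtype=int32))] [(np.int32(260), array([265.5, 244.8]), array([10,  8, 22, 15], dtype=int32))]
(array([ 0.55859851, -0.08544588,  0.04812329]), np.float64(0.001406246155147613))Traceback (most recent call last):
  File "<stdin>", line 11, in <module>
ValueError: max() iterable argument is empty
```

```bash
sed -i 's/^R=.*/R={"red":[(0,140,90),(5,255,255)],"orange":[(6,140,90),(20,255,255)],"yellow":[(22,130,120),(34,255,255)]}/; s/(175,170,90)/(175,140,90)/' h.py
python3 - <<'E'
from h import *
T=cv2.imread("pics/top0.png");S=cv2.imread("pics/scene0.png")
print(cv2.cvtColor(T,cv2.COLOR_BGR2HSV)[[229,221,188],[305,395,432]])
bt=(285,140,460,320);bs=(165,205,350,330)
for col in R: print(col,blobs(T,col,bt),blobs(S,col,bs))
r=blobs(T,"red",bt),blobs(S,"red",bs)
print("mark",tri(max(r[0])[1],max(r[1])[1]))
for z in (.036,.040,.042):
  m1,m2=onz("top",max(r[0])[1],z),onz("scene",max(r[1])[1],z)
  c=onz("top",(357.4,224.3),z+.012); print(z,m1,m2,c,np.linalg.norm((m1-c)[:2]),np.linalg.norm((m2-c)[:2]))
  # disc rim from ticks' outer/dark edges: rays to left/right silhouettes
y=blobs(T,"yellow",bt),blobs(S,"yellow",bs)
print("ptr",tri(max(y[0])[1],max(y[1])[1]))
big=cv2.resize(T[150:310,260:460],None,fx=4,fy=4,interpolation=cv2.INTER_CUBIC)[:600,:800]
cv2.imwrite("pics/crop1.png",big)
E
```

```text
[[  3 145 255]
 [ 21 147 255]
 [ 30 121 255]]
red [(494, [303.0, 228.6], [293, 215, 23, 29])] [(460, [313.5, 265.2], [298, 254, 31, 25])]
orange [(57, [394.0, 220.2], [390, 216, 9, 9])] [(106, [235.5, 231.5], [232, 224, 8, 16]), (95, [319.5, 305.0], [315, 299, 10, 12])]
yellow [(18, [442.3, 182.2], [439, 179, 6, 8])] [(98, [177.7, 207.0], [165, 205, 24, 7]), (239, [186.7, 235.0], [171, 228, 29, 15])]
mark (array([0.55193033, 0.02936321, 0.03864922]), np.float64(0.002963896582926335))
0.036 [0.55173601 0.03076161 0.036     ] [0.55036618 0.02666388 0.036     ] [ 0.55826293 -0.08484043  0.048     ] 0.11578614699992411 0.11178358014214272
0.04 [0.55095084 0.03061545 0.04      ] [0.55366893 0.02870087 0.04      ] [ 0.55744039 -0.08450205  0.052     ] 0.11530026824380082 0.11326572470457609
0.042 [0.55055826 0.03054237 0.042     ] [0.55532031 0.02971937 0.042     ] [ 0.55702912 -0.08433286  0.054     ] 0.11505732919296363 0.11406502401849669
ptr (array([ 0.63642057, -0.25170511,  0.06892928]), np.float64(0.028086033737893687))
```

View pics/crop1.png

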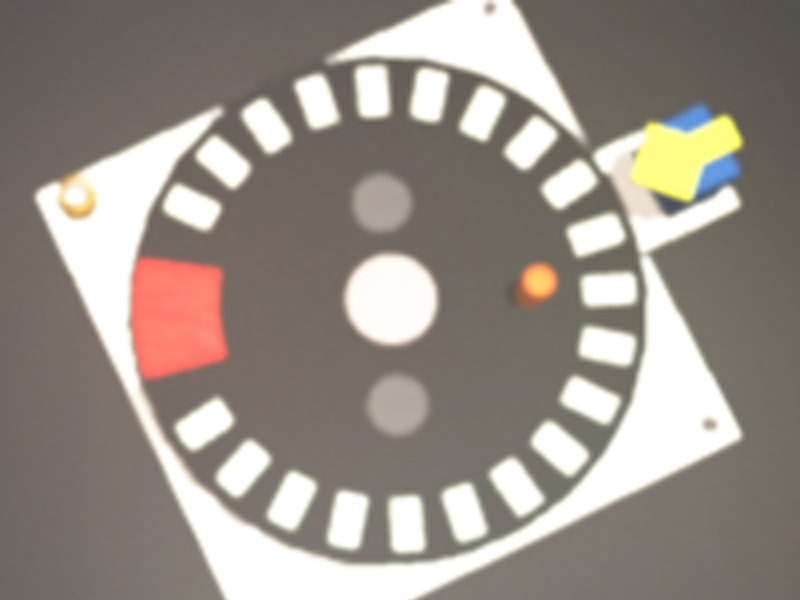

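The crop confirms the layout: hub at (390,298), post top at (538,280), red patch on the left at (180,318), and the plate's right edge running (740,435) to (510,0). I'll twist to yaw π/2 and close the fingers.

Emit:
carry_out(
  increments=[
    [255, [0, 0, 0], 8.4],
    [255, [0, 0, 0], 8.4],
    [255, [0, 0, 0], 8.4],
    [255, [0, 0, 0], 8.4],
    [255, [0, 0, 0], 8.4],
    [255, [0, 0, 0], 8.4],
    [255, [0, 0, 0], 8.4],
    [255, [0, 0, 0], 8.4],
  ],
)

```text
time: 0.9
tool_pos: [0.1385, 0.532, 0.2188]
ee_rot: [-3.141, 0.001, 1.708]
wrist_force: [0.4, 0.2, -0.4]
width: 0.0332
finger_force: 0.0
```

```bash
python3 - <<'E'
from h import *
T=cv2.imread("pics/top0.png")
c=onz("top",(357.4,224.3),.053)
h=cv2.cvtColor(T,cv2.COLOR_BGR2HSV);m=cv2.inRange(h,np.array((24,90,150)),np.array((36,255,255)))
m[:,:412]=0;m[:,460:]=0;m[:170]=0;m[205:]=0
p=np.argwhere(m)[:,::-1];print(len(p),p.min(0),p.max(0))
w=np.array([onz("top",q,.069)[:2] for q in p]);d=w-c[:2]
print("ptr centroid ang",np.degrees(np.arctan2(*d.mean(0)[::-1])),np.linalg.norm(d,axis=1).min(),np.linalg.norm(d,axis=1).max())
for pts in [((740,435),(510,0)),((40,195),(225,595)),((40,195),(450,0)),((740,435),(335,598))]:
    a,b=[onz("top",(q[0]/4+260-.4,q[1]/4+150-.4),.012)[:2] for q in pts]
    print(np.degrees(np.arctan2(*(b-a)[::-1])),a,b)
for z in (.072,.076): print("post",onz("top",(394.3,219.9),z),c)
print(robot.get_obs()["tool_pos"],robot.get_obs()["ee_rot"])
E
```

```text
328 [418 179] [445 200]
ptr centroid ang -64.52079986577618 0.14026276957613276 0.20378935671040696
25.38985190293733 [ 0.4894923  -0.27681625] [ 0.73854377 -0.15861197]
-155.1276939840222 [0.62528336 0.10617574] [0.40429729 0.00372722]
-63.845790586714195 [0.62528336 0.10617574] [ 0.73856754 -0.12451333]
111.41591367424816 [ 0.4894923  -0.27681625] [ 0.40253048 -0.05509712]
post [ 0.56239294 -0.15941263  0.072     ] [ 0.55723476 -0.08441745  0.053     ]
post [ 0.56153127 -0.1587436   0.076     ] [ 0.55723476 -0.08441745  0.053     ]
[0.1385416  0.53195627 0.21878008] [-3.14099467e+00  1.13940132e-03  1.70783067e+00]
```

Emit:
carry_out(
  increments=[
    [255, [0, 0, 0], 7.85],
    [255, [-20, 12, 0], 0],
    [255, [-42, 24, 0], 0],
    [255, [-42, 24, 0], 0],
    [255, [-42, 24, 0], 0],
    [255, [-42, 24, 0], 0],
    [255, [-42, 24, 0], 0],
    [255, [-42, 24, 0], 0],
  ],
)

```text
time: 1.7
tool_pos: [0.2966, 0.2594, 0.2191]
ee_rot: [3.142, 0.0, 1.578]
wrist_force: [0.9, -0.3, 0.3]
width: 0.0008
finger_force: 0.0
```

Emit:
carry_out(
  increments=[
    [255, [-42, 24, 0], 0],
    [255, [-42, 24, 0], 0],
    [255, [-42, 24, 0], 0],
    [255, [-42, 24, 0], 0],
    [255, [-42, 24, 0], 0],
    [255, [-42, 24, 0], 0],
    [255, [-42, 24, 0], 0],
    [255, [-42, 22, 0], 0],
  ],
)

```text
time: 2.5
tool_pos: [0.4888, -0.0756, 0.2189]
ee_rot: [-3.141, -0.001, 1.576]
wrist_force: [1.0, -0.2, -0.6]
width: 0.0004
finger_force: 0.0
```

Emit:
carry_out(
  increments=[
    [255, [-42, 22, 0], 0],
    [255, [-34, 17, 0], 0],
    [255, [0, 0, 0], 0],
    [255, [0, 0, 0], 0],
  ],
)

```text
time: 2.9
tool_pos: [0.5274, -0.1496, 0.2183]
ee_rot: [-3.139, -0.002, 1.576]
wrist_force: [-0.3, 0.1, -0.4]
width: 0.0006
finger_force: 0.0
```

```bash
python3 - <<'E'
from h import *
o=robot.get_obs();print(o["time"],o["tool_pos"],o["ee_rot"],o["width"],o["joint_positions"])
for n in("scene","wrist"): cv2.imwrite(f"pics/{n}1.png",robot.snapshot(n))
E
```

```text
2.9 [ 0.52743442 -0.14958362  0.218347  ] [-3.13937063e+00 -1.60325454e-03  1.57557729e+00] 0.0006104170795191825 [-3.80176264e-01  8.54574198e-02  1.37485955e+00  6.55694215e-04
  1.68393712e+00 -3.84885852e-01]
```

View pics/scene1.png

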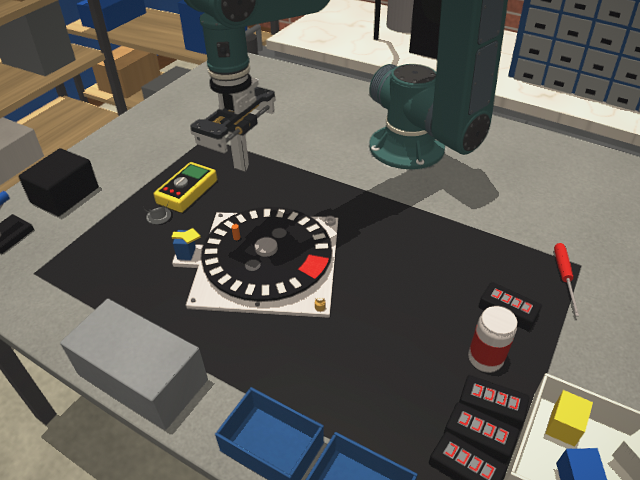

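View pics/wrist1.png

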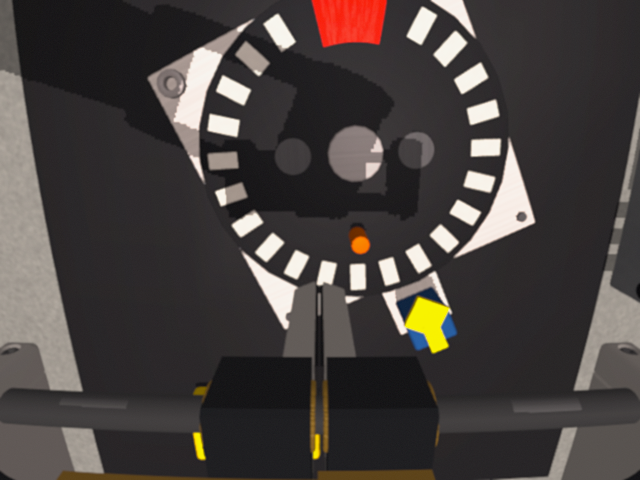

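Scene view: the closed fingers hang at (240,165) on the robot side of the post, with the wheel unobstructed. Wrist view: post at (360,245), hub at (355,153), fingers at (318,300) left of the post. I'll lower beside the post.

Emit:
carry_out(
  increments=[
    [255, [-2, -4, 30], 0],
    [255, [0, 0, 40], 0],
    [255, [0, 0, 40], 0],
    [255, [0, 0, 25], 0],
    [255, [0, 0, 13], 0],
    [255, [0, 0, 0], 0],
    [255, [0, 0, 0], 0],
  ],
)

```text
time: 3.7
tool_pos: [0.5247, -0.1511, 0.0731]
ee_rot: [3.139, 0.001, 1.578]
wrist_force: [0.9, -0.7, -0.5]
width: 0.0005
finger_force: 0.0
```

```bash
python3 - <<'E'
from h import *
cv2.imwrite("pics/scene2.png",robot.snapshot("scene")[120:350,100:400])
I=cv2.imread("pics/scene2.png");cv2.imwrite("pics/scene2.png",cv2.resize(I,None,fx=2.5,fy=2.5))
E
```

```text
(no output)
```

View pics/scene2.png

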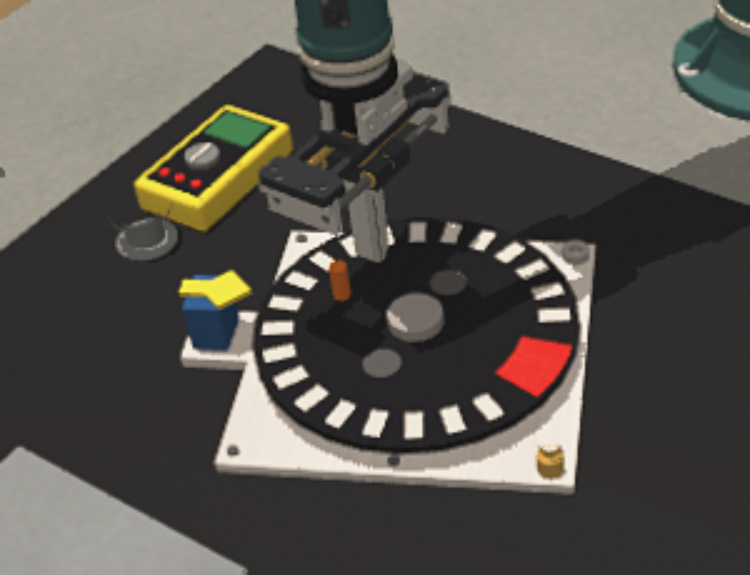

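The view shows the finger beside the post at the right height: finger tip at (370,255), post at (340,280). Now the flick, then retreat and lift.

Emit:
carry_out(
  increments=[
    [255, [0, 8, 0], 0],
    [255, [0, 18, 0], 0],
    [255, [0, 18, 0], 0],
    [255, [0, 12, 0], 0],
    [255, [0, -15, -10], 0],
    [255, [0, -20, -25], 0],
    [255, [0, 0, -15], 0],
    [255, [0, 0, 0], 0],
  ],
)

```text
time: 4.55
tool_pos: [0.5478, -0.1522, 0.126]
ee_rot: [3.133, 0.003, 1.577]
wrist_force: [0.7, -0.3, 1.0]
width: 0.0006
finger_force: 0.0
```

```bash
cat > w.py <<'E'
from h import *
C=np.array([.5572,-.0844]);G=-64.6;ZF=.041
def ang():
    t=robot.get_obs()["time"];im=robot.snapshot("scene")
    b=blobs(im,"red",(190,190,345,310),40)
    if not b: return t,None,0,0
    a=max(b);p=onz("scene",a[1],ZF)[:2]-C
    return t,np.degrees(np.arctan2(p[1],p[0]))-G,a[0],np.linalg.norm(p)
E
python3 - <<'E'
from w import *
for i in range(8): print(np.round(np.array(ang(),float),3))
print(robot.get_obs()["tool_pos"])
E
```

```text
[ 4.550e+00 -9.959e+01  3.320e+02  1.100e-01]
[ 4.6000e+00 -9.1588e+01  3.3200e+02  1.1100e-01]
[ 4.6500e+00 -8.3664e+01  3.3200e+02  1.1100e-01]
[ 4.7000e+00 -7.5556e+01  3.3200e+02  1.1100e-01]
[ 4.7500e+00 -6.8205e+01  3.2600e+02  1.1100e-01]
[ 4.8000e+00 -6.0206e+01  3.2500e+02  1.1100e-01]
[ 4.8500e+00 -5.2481e+01  3.2900e+02  1.1100e-01]
[ 4.9000e+00 -4.4657e+01  3.3300e+02  1.1100e-01]
[ 0.54456509 -0.15105049  0.12031975]
```

Emit:
carry_out(
  increments=[
    [255, [-15, -20, 0], 0],
    [255, [-15, -23, 0], 0],
    [255, [0, 0, 20], 0],
    [255, [0, 0, 18], 0],
    [255, [0, 0, 7], 0],
    [255, [0, 0, 0], 0],
    [255, [0, 0, 0], 0],
  ],
)

```text
time: 5.65
tool_pos: [0.5024, -0.1816, 0.0769]
ee_rot: [3.141, 0.0, 1.577]
wrist_force: [-0.4, -0.4, 0.6]
width: 0.0002
finger_force: 0.0
```

```bash
python3 - <<'E'
from w import *
for i in range(6): print(np.round(np.array(ang(),float),3))
print(robot.get_obs()["tool_pos"])
E
```

```text
[5.6500e+00 5.8706e+01 4.7700e+02 1.1800e-01]
[5.7000e+00 6.5135e+01 4.8600e+02 1.1800e-01]
[5.7500e+00 7.1465e+01 4.9300e+02 1.1800e-01]
[5.8000e+00 7.7703e+01 4.9800e+02 1.1700e-01]
[5.8500e+00 8.4073e+01 5.0600e+02 1.1800e-01]
[5.9000e+00 9.0196e+01 5.1400e+02 1.1800e-01]
[ 0.50249059 -0.1816069   0.07717253]
```

```bash
python3 - <<'E'
from w import *
import pickle
L=[]
for i in range(60):
    t=robot.get_obs()["time"];b=blobs(robot.snapshot("scene"),"red",(190,190,345,310),40)
    if b: a=max(b);L.append((t,*onz("scene",a[1],ZF)[:2],a[0]))
L=np.array(L);pickle.dump(L,open("L.pkl","wb"))
g=L[L[:,3]>250]
A=np.c_[2*g[:,1:3],np.ones(len(g))];s=np.linalg.lstsq(A,(g[:,1:3]**2).sum(1),rcond=None)[0]
c=s[:2];print("fit c",c,"r",np.sqrt(s[2]+c@c),len(g))
th=np.degrees(np.unwrap(np.arctan2(g[:,2]-c[1],g[:,1]-c[0])))-G
f=np.polyfit(g[:,0]-9,th,2);r=th-np.polyval(f,g[:,0]-9)
print(f,np.abs(r).max());print(np.c_[g[:,0],th,r,g[:,3]][::5].round(2))
E
```

```text
fit c [ 0.56142948 -0.08430344] r 0.11370898336812069 60
[ -8.07950998  76.28464362 405.66017546] 0.7283785244281944
[[ 5.9500e+00  9.7570e+01 -2.6000e-01  5.0900e+02]
 [ 6.2000e+00  1.2862e+02 -1.0000e-01  4.9900e+02]
 [ 6.4500e+00  1.5887e+02  2.8000e-01  4.6100e+02]
 [ 6.7000e+00  1.8773e+02  2.7000e-01  4.1200e+02]
 [ 6.9500e+00  2.1484e+02 -4.9000e-01  3.6100e+02]
 [ 7.2000e+00  2.4258e+02  4.1000e-01  3.4700e+02]
 [ 7.4500e+00  2.6728e+02 -7.3000e-01  3.1100e+02]
 [ 7.7000e+00  2.9272e+02 -1.2000e-01  3.0600e+02]
 [ 7.9500e+00  3.1654e+02 -1.2000e-01  3.3500e+02]
 [ 8.2000e+00  3.3951e+02  4.0000e-02  3.5600e+02]
 [ 8.4500e+00  3.6140e+02  1.4000e-01  3.8900e+02]
 [ 8.7000e+00  3.8201e+02 -3.0000e-02  4.3400e+02]]
```

```bash
cat > fit.py <<'E'
from h import *
import pickle
from scipy.optimize import least_squares
from scipy.integrate import solve_ivp
c=np.array([.56143,-.0843]);G=-64.6
def data():
    g=pickle.load(open("L.pkl","rb"))
    C=np.array([.5572,-.0844]);a=np.radians(np.array([-99.59,-83.66,-68.2,-52.48])+G);p=C+.111*np.c_[np.cos(a),np.sin(a)]
    g=np.r_[np.c_[[4.55,4.65,4.75,4.85],p,[300]*4],g]
    return g[:,0],np.degrees(np.unwrap(np.arctan2(g[:,2]-c[1],g[:,1]-c[0])))-G
def sim(p,t):
    return solve_ivp(lambda s,y:[y[1],-(p[2]+p[3]*y[1])*np.tanh(y[1]/2)],(4.55,max(t)),p[:2],t_eval=t,rtol=1e-7,max_step=.1).y
def fit():
    t,th=data();k=round((th[0]+99.6)/360);th=th-360*k
    return least_squares(lambda p:sim(p,t)[0]-th,[-99.6,155,5,.1]),t,th
E
python3 - <<'E'
from fit import *
s,t,th=fit();print(s.x,np.abs(s.fun).max())
T=np.arange(9,20,.5);y=sim(s.x,T);print(np.c_[T,y.T].round(1))
E
```

```text
[-1.00186515e+02  1.55784115e+02  5.45989470e+00  1.05914430e-01] 0.7387242456200624
[[9.000e+00 4.061e+02 7.790e+01]
 [9.500e+00 4.434e+02 7.120e+01]
 [1.000e+01 4.774e+02 6.490e+01]
 [1.050e+01 5.083e+02 5.890e+01]
 [1.100e+01 5.363e+02 5.320e+01]
 [1.150e+01 5.615e+02 4.780e+01]
 [1.200e+01 5.841e+02 4.260e+01]
 [1.250e+01 6.042e+02 3.780e+01]
 [1.300e+01 6.219e+02 3.320e+01]
 [1.350e+01 6.374e+02 2.880e+01]
 [1.400e+01 6.507e+02 2.470e+01]
 [1.450e+01 6.621e+02 2.070e+01]
 [1.500e+01 6.715e+02 1.700e+01]
 [1.550e+01 6.791e+02 1.350e+01]
 [1.600e+01 6.850e+02 1.010e+01]
 [1.650e+01 6.892e+02 6.900e+00]
 [1.700e+01 6.919e+02 4.000e+00]
 [1.750e+01 6.933e+02 1.500e+00]
 [1.800e+01 6.937e+02 4.000e-01]
 [1.850e+01 6.938e+02 1.000e-01]
 [1.900e+01 6.938e+02 0.000e+00]
 [1.950e+01 6.938e+02 0.000e+00]]
```

The wheel will run down short of the next mark (about 26° before it), so I'll re-flick it once slowed. I'm moving over to the other side, where the post will be.

Emit:
carry_out(
  increments=[
    [255, [0, 0, -25], 0],
    [255, [0, 0, -25], 0],
    [255, [20, 11, -10], 0],
    [255, [40, 22, 0], 0],
    [255, [40, 22, 0], 0],
    [255, [40, 22, 0], 0],
    [255, [32, 20, 0], 0],
    [255, [0, 0, 0], 0],
  ],
)

```text
time: 9.75
tool_pos: [0.5994, -0.0048, 0.1361]
ee_rot: [3.141, -0.002, 1.582]
wrist_force: [-0.5, -1.2, -0.3]
width: 0.0005
finger_force: 0.0
```

Emit:
carry_out(
  increments=[
    [255, [0, 0, 0], 0],
    [255, [0, 0, 0], 0],
    [255, [0, 0, 0], 0],
    [255, [0, 0, 0], 0],
    [255, [0, 0, 0], 0],
    [255, [0, 0, 0], 0],
    [255, [0, 0, 0], 0],
    [255, [0, 0, 0], 0],
  ],
)

```text
time: 10.55
tool_pos: [0.5979, -0.009, 0.1365]
ee_rot: [3.142, -0.0, 1.577]
wrist_force: [-0.8, -0.4, -0.4]
width: 0.0004
finger_force: 0.0
```

Emit:
carry_out(
  increments=[
    [255, [0, 0, 0], 0],
    [255, [0, 0, 0], 0],
    [255, [0, 0, 0], 0],
    [255, [0, 0, 0], 0],
    [255, [0, 0, 0], 0],
    [255, [0, 0, 0], 0],
    [255, [0, 0, 0], 0],
    [255, [0, 0, 0], 0],
  ],
)

```text
time: 11.35
tool_pos: [0.598, -0.0089, 0.1365]
ee_rot: [3.142, -0.0, 1.577]
wrist_force: [0.4, 0.0, -0.1]
width: 0.0007
finger_force: 0.0
```

Emit:
carry_out(
  increments=[
    [255, [0, 0, 0], 0],
    [255, [0, 0, 0], 0],
    [255, [0, 0, 0], 0],
    [255, [0, 0, 0], 0],
    [255, [0, 0, 0], 0],
    [255, [0, 0, 0], 0],
    [255, [0, 0, 0], 0],
    [255, [0, 0, 0], 0],
  ],
)

```text
time: 12.15
tool_pos: [0.598, -0.0089, 0.1364]
ee_rot: [-3.142, -0.0, 1.577]
wrist_force: [0.8, 0.0, 0.0]
width: 0.0001
finger_force: 0.0
```

Emit:
carry_out(
  increments=[
    [255, [0, 0, 0], 0],
    [255, [0, 0, 0], 0],
    [255, [0, 0, 0], 0],
    [255, [0, 0, 0], 0],
    [255, [0, 0, 0], 0],
    [255, [0, 0, 0], 0],
    [255, [0, 0, 0], 0],
    [255, [0, 0, 0], 0],
  ],
)

```text
time: 12.95
tool_pos: [0.598, -0.0089, 0.1365]
ee_rot: [3.142, -0.0, 1.577]
wrist_force: [-0.3, 0.9, -0.6]
width: 0.0004
finger_force: 0.0
```

Emit:
carry_out(
  increments=[
    [255, [0, 0, 0], 0],
    [255, [0, 0, 0], 0],
    [255, [0, 0, 0], 0],
    [255, [0, 0, 0], 0],
    [255, [0, 0, 0], 0],
    [255, [0, 0, 0], 0],
    [255, [0, 0, 0], 0],
    [255, [0, 0, 0], 0],
  ],
)

```text
time: 13.75
tool_pos: [0.598, -0.0089, 0.1365]
ee_rot: [-3.142, -0.0, 1.577]
wrist_force: [-0.0, 1.0, 0.6]
width: 0.0005
finger_force: 0.0
```

Emit:
carry_out(
  increments=[
    [255, [0, 0, 0], 0],
    [255, [0, 0, 0], 0],
    [255, [0, 0, 0], 0],
    [255, [0, 0, 0], 0],
    [255, [0, 0, 0], 0],
    [255, [0, 0, 0], 0],
    [255, [0, 0, 0], 0],
    [255, [0, 0, 0], 0],
  ],
)

```text
time: 14.55
tool_pos: [0.598, -0.0089, 0.1365]
ee_rot: [3.142, -0.0, 1.577]
wrist_force: [-0.8, -1.0, -0.5]
width: 0.0004
finger_force: 0.0
```

```bash
sed -i 's/^C=.*/C=np.array([.5614,-.0843]);G=-64.6;ZF=.041/' w.py; python3 - <<'E'
from w import *
for i in range(4): print(np.round(np.array(ang(),float),3))
im=robot.snapshot("scene");print(blobs(im,"orange",(190,190,345,310)))
print(robot.get_obs()["tool_pos"],robot.get_obs()["time"])
E
```

```text
[14.55   nan  0.    0.  ]
[14.6  nan  0.   0. ]
[14.65   nan  0.    0.  ]
[14.7  nan  0.   0. ]
[(43, [262.8, 199.7], [258, 196, 11, 9]), (15, [285.9, 209.7], [282, 207, 7, 7]), (128, [275.4, 265.8], [271, 258, 9, 17]), (93, [319.5, 304.5], [315, 299, 10, 11])]
[ 0.59796666 -0.00892936  0.13644205] 14.8
```

```bash
cat >> w.py <<'E'
def post():
    t=robot.get_obs()["time"];b=blobs(robot.snapshot("scene"),"orange",(190,215,345,300),70)
    return [(round(t,2),p.round(4),round(float(np.degrees(np.arctan2(p[1]-C[1],p[0]-C[0]))),1),round(float(np.hypot(*(p-C))),4)) for p in [onz("scene",q[1],.059)[:2] for q in b]]
E
python3 - <<'E'
from w import *
for i in range(5): print(post())
E
```

```text
[(14.8, array([ 0.6078, -0.0265]), 51.2, 0.0741)]
[(14.85, array([ 0.607 , -0.0261]), 51.9, 0.0739)]
[(14.9, array([ 0.6061, -0.0257]), 52.6, 0.0737)]
[(14.95, array([ 0.6061, -0.0246]), 53.2, 0.0746)]
[(15.0, array([ 0.6046, -0.0248]), 54.0, 0.0735)]
```

Emit:
carry_out(
  increments=[
    [255, [0, 12, 0], 0],
    [255, [0, 14, 0], 0],
    [255, [0, 0, 0], 0],
    [255, [0, 0, 0], 0],
    [255, [0, 0, 0], 0],
    [255, [0, 0, 0], 0],
    [255, [0, 0, 0], 0],
    [255, [0, 0, 0], 0],
  ],
)

```text
time: 15.85
tool_pos: [0.6238, -0.0088, 0.1366]
ee_rot: [3.141, -0.0, 1.577]
wrist_force: [0.2, 0.2, -1.3]
width: 0.0006
finger_force: 0.0
```

Emit:
carry_out(
  increments=[
    [255, [0, 0, 0], 0],
    [255, [0, 0, 0], 0],
    [255, [0, 0, 0], 0],
    [255, [0, 0, 0], 0],
    [255, [0, 0, 0], 0],
    [255, [0, 0, 0], 0],
    [255, [0, 0, 0], 0],
    [255, [0, 0, 0], 0],
  ],
)

```text
time: 16.65
tool_pos: [0.624, -0.0088, 0.1364]
ee_rot: [-3.142, -0.0, 1.577]
wrist_force: [1.2, 0.0, -0.1]
width: 0.0006
finger_force: 0.0
```

```bash
python3 - <<'E'
from w import *
for i in range(3): print(post(),ang())
print(robot.get_obs()["tool_pos"])
E
```

```text
[(16.65, array([ 0.5929, -0.0173]), 64.8, 0.0741)] (16.7, None, 0, 0)
[(16.75, array([ 0.5929, -0.0173]), 64.8, 0.0741)] (16.8, None, 0, 0)
[(16.85, array([ 0.5929, -0.0173]), 64.8, 0.0741)] (16.9, None, 0, 0)
[ 0.62395587 -0.00875421  0.13644052]
```

Emit:
carry_out(
  increments=[
    [255, [-3, 4, 10], 0],
    [255, [0, 0, 25], 0],
    [255, [0, 0, 20], 0],
    [255, [0, 0, 9], 0],
    [255, [0, 0, 0], 0],
    [255, [0, 0, 0], 0],
  ],
)

```text
time: 17.55
tool_pos: [0.6284, -0.0119, 0.0729]
ee_rot: [3.141, 0.0, 1.577]
wrist_force: [0.1, 0.2, -0.2]
width: 0.0006
finger_force: 0.0
```

Emit:
carry_out(
  increments=[
    [255, [0, -8, 0], 0],
    [255, [0, -17, 0], 0],
    [255, [0, -17, 0], 0],
    [255, [0, -12, 0], 0],
    [255, [0, 15, -10], 0],
    [255, [0, 15, -25], 0],
    [255, [0, 0, -20], 0],
    [255, [-20, -10, 0], 0],
  ],
)

```text
time: 18.35
tool_pos: [0.5973, -0.0307, 0.1331]
ee_rot: [3.131, 0.0, 1.58]
wrist_force: [0.6, -0.7, -0.1]
width: 0.0008
finger_force: 0.0
```

```bash
python3 - <<'E'
from w import *
for i in range(2): print(ang(),post())
print(robot.get_obs()["tool_pos"])
E
```

```text
(18.35, np.float64(48.585484845994145), 470, np.float64(0.11369345574405677)) [(18.4, array([ 0.4872, -0.073 ]), 171.4, 0.075)]
(18.45, np.float64(63.98295498767756), 485, np.float64(0.11346339392243565)) []
[ 0.59404649 -0.03190904  0.12823348]
```

Emit:
carry_out(
  increments=[
    [255, [-30, -18, 0], 0],
    [255, [-40, -25, 0], 0],
    [255, [-40, -25, 0], 0],
    [255, [-40, -24, 0], 0],
    [255, [0, 0, 0], 0],
    [255, [0, 0, 20], 0],
    [255, [0, 0, 25], 0],
    [255, [0, 0, 15], 0],
  ],
)

```text
time: 19.35
tool_pos: [0.5026, -0.1808, 0.0654]
ee_rot: [-3.14, -0.002, 1.577]
wrist_force: [-0.6, 0.3, 0.1]
width: 0.0005
finger_force: 0.0
```

Emit:
carry_out(
  increments=[
    [255, [0, 0, 0], 0],
    [255, [0, 0, 0], 0],
  ],
)

```text
time: 19.55
tool_pos: [0.5035, -0.1815, 0.0674]
ee_rot: [-3.141, -0.001, 1.578]
wrist_force: [0.8, 0.8, -0.5]
width: 0.0005
finger_force: 0.0
```

```bash
cat > track.py <<'E'
from w import *
import pickle,sys,os
from scipy.optimize import least_squares
from fit import sim
F="L2.pkl";L=pickle.load(open(F,"rb")) if os.path.exists(F) else []
for i in range(int(sys.argv[1])):
    t,a,n,r=ang()
    if n>200: L.append((t,float(a)))
pickle.dump(L,open(F,"wb"))
L=np.array(L);t=L[:,0];th=np.degrees(np.unwrap(np.radians(L[:,1])))
o=t[0]-4.55
s=least_squares(lambda p:np.r_[sim(p,t-o)[0]-th,(p[2]-6.2)/2,(p[3]-.106)/.02],[th[0],140,6,.106])
T=np.arange(t[-1],t[-1]+9,.3);y=sim(s.x,T-o);print(s.x.round(3),np.abs(s.fun).max().round(2));print(np.c_[T,y.T].round(1)[::int(sys.argv[2])])
i=np.argmax(y[0]>720);print("720 between",T[i-1:i+1],y[:,i-1:i+1]);print(robot.get_obs()["time"],robot.get_obs()["tool_pos"])
E
python3 track.py 16 3
```

```text
[2.19409e+02 1.31238e+02 5.64400e+00 9.90000e-02] 1.09
[[ 20.3 312.7 117.8]
 [ 21.2 411.9 102.8]
 [ 22.1 498.2  89.2]
 [ 23.  572.8  76.7]
 [ 23.9 636.7  65.3]
 [ 24.8 690.7  54.9]
 [ 25.7 735.7  45.3]
 [ 26.6 772.5  36.6]
 [ 27.5 801.8  28.6]
 [ 28.4 824.3  21.3]]
720 between [25.1 25.4] [[706.65336857 721.65714093]
 [ 51.61075254  48.43016216]]
20.35 [ 0.50298211 -0.18252914  0.06740057]
```

Emit:
carry_out(
  increments=[
    [255, [0, 0, 0], 0],
    [255, [0, 0, 0], 0],
    [255, [0, 0, 0], 0],
    [255, [0, 0, 0], 0],
    [255, [0, 0, 0], 0],
    [255, [0, 0, 0], 0],
    [255, [0, 0, 0], 0],
    [255, [0, 0, 0], 0],
  ],
)

```text
time: 21.15
tool_pos: [0.503, -0.1825, 0.0675]
ee_rot: [3.142, -0.0, 1.577]
wrist_force: [0.2, 0.4, -0.2]
width: 0.0007
finger_force: 0.0
```

```bash
python3 track.py 4 6
```

```text
[2.19433e+02 1.31415e+02 6.05700e+00 1.04000e-01] 1.22
[[ 21.3 421.   99.9]
 [ 23.1 575.7  72.9]
 [ 24.9 686.1  50.5]
 [ 26.7 759.8  31.9]
 [ 28.5 803.   16.6]]
720 between [25.5 25.8] [[714.43372147 727.1400195 ]
 [ 43.93130091  40.79365671]]
21.35 [ 0.50302306 -0.18252756  0.06744187]
```

Emit:
carry_out(
  increments=[
    [255, [0, 0, 0], 0],
    [255, [0, 0, 0], 0],
    [255, [0, 0, 0], 0],
    [255, [0, 0, 0], 0],
    [255, [0, 0, 0], 0],
    [255, [0, 0, 0], 0],
    [255, [0, 0, 0], 0],
    [255, [0, 0, 0], 0],
  ],
)

```text
time: 22.15
tool_pos: [0.503, -0.1825, 0.0674]
ee_rot: [-3.142, -0.0, 1.577]
wrist_force: [0.1, -0.2, 0.5]
width: 0.0006
finger_force: 0.0
```

```bash
python3 track.py 4 6
```

```text
[2.19432e+02 1.31417e+02 6.05900e+00 1.04000e-01] 1.22
[[ 22.3 512.9  84.3]
 [ 24.1 642.   59.9]
 [ 25.9 731.1  39.8]
 [ 27.7 787.2  23. ]
 [ 29.5 815.8   9.2]]
720 between [25.6 25.9] [[718.75393942 731.14589169]
 [ 42.8673152   39.76183771]]
22.35 [ 0.5030127  -0.18252862  0.06744727]
```

Emit:
carry_out(
  increments=[
    [255, [0, 0, 0], 0],
    [255, [0, 0, 0], 0],
    [255, [0, 0, 0], 0],
    [255, [0, 0, 0], 0],
    [255, [0, 0, 0], 0],
    [255, [0, 0, 0], 0],
    [255, [0, 0, 0], 0],
    [255, [0, 0, 0], 0],
  ],
)

```text
time: 23.15
tool_pos: [0.503, -0.1825, 0.0675]
ee_rot: [3.141, -0.0, 1.577]
wrist_force: [-0.1, -0.4, -1.2]
width: 0.0008
finger_force: 0.0
```

```bash
python3 track.py 4 3
```

```text
[2.19437e+02 1.31400e+02 6.04000e+00 1.04000e-01] 1.22
[[2.330e+01 5.900e+02 7.020e+01]
 [2.420e+01 6.480e+02 5.870e+01]
 [2.510e+01 6.961e+02 4.830e+01]
 [2.600e+01 7.352e+02 3.880e+01]
 [2.690e+01 7.662e+02 3.010e+01]
 [2.780e+01 7.897e+02 2.230e+01]
 [2.870e+01 8.065e+02 1.510e+01]
 [2.960e+01 8.171e+02 8.600e+00]
 [3.050e+01 8.221e+02 2.700e+00]
 [3.140e+01 8.230e+02 2.000e-01]]
720 between [25.4 25.7] [[710.07751863 723.11276101]
 [ 45.04280945  41.87527704]]
23.35 [ 0.50302371 -0.18252186  0.06746964]
```

Emit:
carry_out(
  increments=[
    [255, [0, 0, 0], 0],
    [255, [0, 0, 0], 0],
    [255, [0, 0, 0], 0],
    [255, [0, 0, 0], 0],
    [255, [0, 0, 0], 0],
    [255, [0, 0, 0], 0],
    [255, [0, 0, 0], 0],
    [255, [0, 0, 0], 0],
  ],
)

```text
time: 24.15
tool_pos: [0.503, -0.1825, 0.0674]
ee_rot: [3.142, -0.0, 1.577]
wrist_force: [-0.4, -0.4, -0.5]
width: 0.0003
finger_force: 0.0
```

Emit:
carry_out(
  increments=[
    [255, [0, 0, 4], 0],
    [255, [0, 0, 3], 0],
    [255, [0, 0, 0], 0],
    [255, [0, 0, 0], 0],
    [255, [0, 0, 0], 0],
    [255, [0, 0, 0], 0],
    [255, [0, 0, 0], 0],
    [255, [0, 0, 0], 0],
  ],
)

```text
time: 24.95
tool_pos: [0.5031, -0.1825, 0.0605]
ee_rot: [3.141, -0.0, 1.577]
wrist_force: [-0.3, 1.0, 0.3]
width: 0.0005
finger_force: 0.0
```

```bash
python3 track.py 4 10
```

```text
[2.19445e+02 1.31381e+02 5.98800e+00 1.04000e-01] 1.23
[[2.510e+01 6.962e+02 4.840e+01]
 [2.810e+01 7.965e+02 2.000e+01]
 [3.110e+01 8.240e+02 6.000e-01]]
720 between [25.4 25.7] [[710.236223   723.29962626]
 [ 45.13275708  41.97308483]]
25.15 [ 0.50304036 -0.1825254   0.06048631]
```

Emit:
carry_out(
  increments=[
    [255, [0, 0, 0], 0],
    [255, [0, 0, 0], 0],
    [255, [0, 0, 0], 0],
    [255, [0, 0, 13], 0],
  ],
)

```text
time: 25.55
tool_pos: [0.5074, -0.1847, 0.0537]
ee_rot: [3.13, 0.006, 1.577]
wrist_force: [-3.8, 1.1, 62.5]
width: 0.0004
finger_force: 30.8
```

Emit:
carry_out(
  increments=[
    [255, [0, 0, -4], 0],
    [255, [0, 0, 0], 0],
  ],
)

```text
time: 25.75
tool_pos: [0.5053, -0.1836, 0.0542]
ee_rot: [3.136, 0.003, 1.577]
wrist_force: [-0.0, 0.1, 11.8]
width: 0.0006
finger_force: 5.4
```

```bash
python3 - <<'E'
from w import *
for i in range(3): print(ang())
print(robot.get_obs()["wrist_force"],robot.get_obs()["tool_pos"])
E
```

```text
(25.75, np.float64(0.326714771849538), 384, np.float64(0.11382669453436461))
(25.8, np.float64(0.326714771849538), 384, np.float64(0.11382669453436461))
(25.85, np.float64(0.326714771849538), 384, np.float64(0.11382669453436461))
[-0.10743699 -0.42041307 11.1975632 ] [ 0.50523503 -0.18362858  0.0542155 ]
```

Stopped at 0.3°. Lifting straight off.

Emit:
carry_out(
  increments=[
    [255, [0, 0, -10], 0],
    [255, [0, 0, -20], 0],
    [255, [0, 0, -40], 0],
    [255, [0, 0, -30], 0],
    [255, [0, 0, 0], 0],
    [255, [0, 0, 0], 0],
  ],
)

```text
time: 26.5
tool_pos: [0.5029, -0.1824, 0.1512]
ee_rot: [3.142, -0.0, 1.577]
wrist_force: [-0.8, 0.5, 0.2]
width: 0.0004
finger_force: 0.0
```

```bash
python3 - <<'E'
from w import *
print(ang(),robot.get_obs()["tool_pos"])
I=robot.snapshot("scene")[150:350,130:380];cv2.imwrite("pics/end.png",cv2.resize(I,None,fx=2.5,fy=2.5))
E
```

```text
(26.5, np.float64(-3.6207039505732865), 385, np.float64(0.11360787978880162)) [ 0.50220039 -0.18211654  0.14977925]
```

View pics/end.png

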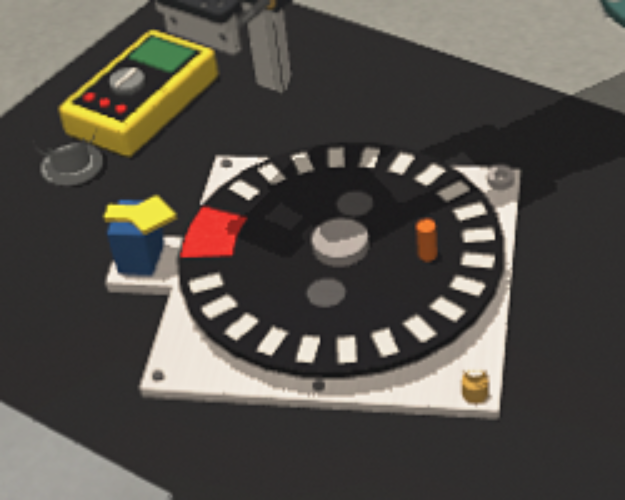

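The view shows the red patch (212,232) facing the yellow pointer (tip at (172,213)), with the weight and bearing in place. I'll check that the wheel is still.

```bash
python3 - <<'E'
from w import *
for i in range(5): print(ang()[:3],post())
E
```

```text
(26.6, np.float64(-4.078646840323145), 386) [(26.65, array([ 0.5344, -0.0149]), 111.3, 0.0745)]
(26.7, np.float64(-4.383019018722379), 385) [(26.75, array([ 0.5346, -0.0148]), 111.1, 0.0745)]
(26.8, np.float64(-4.703345185596362), 381) [(26.85, array([ 0.5346, -0.0148]), 111.1, 0.0745)]
(26.9, np.float64(-5.024061201699524), 380) [(26.95, array([ 0.5349, -0.0146]), 110.8, 0.0746)]
(27.0, np.float64(-5.041447840055582), 379) [(27.05, array([ 0.5349, -0.0146]), 110.8, 0.0746)]
```

Emit:
carry_out(
  increments=[
    [255, [0, 0, 0], 0],
    [255, [0, 0, 0], 0],
    [255, [0, 0, 0], 0],
    [255, [0, 0, 0], 0],
    [255, [0, 0, 0], 0],
  ],
)

```text
time: 27.6
tool_pos: [0.503, -0.1825, 0.1515]
ee_rot: [3.142, -0.0, 1.577]
wrist_force: [-0.5, 0.5, 0.5]
width: 0.0005
finger_force: 0.0
```

```bash
python3 - <<'E'
from w import *
a=[ang()[1] for i in range(4)];print(a)
if abs(a[-1])<9 and max(a)-min(a)<.1: print(robot.close_job())
E
```

```text
[np.float64(-5.041447840055582), np.float64(-5.041447840055582), np.float64(-5.041447840055582), np.float64(-5.041447840055582)]
the job is handed in; nothing more can be done
None
```

The job is handed in: the wheel rests with the pointer in the red patch, about 5° off its middle (edge at about 12.5°). It took two flicks: the first run died before the next mark, so I flicked again, let it run about 7 s and braked once. The brake press peaked at about 62 N on the wrist, and the wheel crept back from 0.3° to −5° as I lifted off.

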